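# Raise a casting on the cam ejector

## Robot

A 7-joint arm with a two-finger parallel gripper is mounted at the origin on a cart in front of the work surface, level with it; the furniture and walls round the work are solid. World frame = base frame: x ahead of the robot, y to its left, z up, the work surface at z = 0. Lengths are in m, angles in rad, forces in N, time in s.
With the tool pointing down it reaches from about 0.425 to 0.95 m from the base axis. Payload 4.7 kg.
Tool frame: the origin (TCP) lies midway between the tips of the shut fingers; the grasp point (between the pads) lies 19 mm behind it (r.hold_point_z is the distance from the TCP to the grasp point, in m); x points along the fingers, y is the direction in which the jaws open and shut, and the axes are right-handed (so a half turn about x gives the same grasp; the last joint's range is limited). The gripper opens to 87 mm and grips with 3 to 60 N. Pads are 19 mm wide; open, the fingers measure 117 mm over their backs; the gripper's body (75 mm by 190 mm) begins 51 mm behind the grasp point.
Start: joints at [-1.261, 0.469, -0.049, 1.532, 0.024, 1.141, -0.082], TCP at [0.224, 0.637, 0.223] pointing down, gripper open.
Joint ranges: [-2.59, 2.59], [-0.33, 1.99], [-1.39, 1.29], [0.1, 2.45], [-1.04, 4.18], [0.21, 1.99], [-2.66, 2.66]. Speed limits (rad/s): [2.57, 2.57, 3.14, 3.14, 3.14, 3.14, 3.14].

## Interface

Orientations are given as [roll, pitch, yaw] about the fixed x, y, z axes, in that order (R = Rz(yaw) Ry(pitch) Rx(roll)).
In Python, from bench import r gives the robot as it stands.
- The arm moves only by the shell command python3 -m crank 'ROWS' [OPENING] [FORCE]. ROWS is a JSON object of lists of equal length, an entry for each row: "travel": the shift along the tool's x, y, z in cm, a list of three; "spin": the turn about the tool's x in rad. A call has exactly 8 rows; each row shifts and turns the pose as measured when the row begins, along the tool's axes as they then stand; what a row does not reach is not made up. A row lasts 1/12 s, in which the tool goes at most 41.7 mm and 7.16 degrees, less where a joint would pass 70% of its speed; a pose out of reach is approached as far as the arm can. A call is refused whole if a number of a shift passes 4.17 or a number of a turn 0.125, either way. A call with a gripper value outside its range is refused whole. OPENING is the opening, from -1 (shut) to 1 (fully open), so that 0 is half open, set as the call begins (- or left out, the last holds). The fingers move at their own pace and stop on an object; FORCE is the grip in N (left out, the last holds). Time passes only in rows, so rows that do not move let the fingers close, or fill a call up. It gives the time, the measured TCP pose, the force and the opening at its end, in the units of the state.
- r.get_obs(): the state, without advancing time (a new reading comes with each control period).
- r.grab_frame(name): name is "side" or "top" or "wrist"; returns the picture (480x640x3 uint8, red, green, blue); there is no depth.
- r.camera_info(name): a dict with "fx", "fy", "cx", "cy" (pixels), "view" (4x4, takes a point from world to camera coordinates). Camera axes: x right, y up, looking along -z (the intrinsics and any distortion apply to the point x, -y, -z); pixel columns grow to the right and rows downward; lengths in m; the calibration is good to about 2 mm. A picture is of the moment at which its call begins: read the wrist's pose just before it. camera_info takes no time and is no camera call; for the wrist camera it gives the pose at the moment of the call.
- r.finish_job(): hands the job in, once; it reports no verdict.
The state is a dict: "clock": time; "joint_positions": joint angles; "joint_vel": joint speeds; "joint_torque": joint torques, N m; "ee_pos": TCP position; "tcp_rot": TCP orientation; "contact_force": force on the tool from outside, world axes, zero at the start; "torque": the same for the moment, N m; "finger_gap": finger opening in m.
Only numpy, scipy, OpenCV 4.12 (cv2) and the standard library are available. Lean on these libraries where they do the work, as an engineer would, in place of code of your own. Each camera call takes 0.05 s, during which the arm holds its last target. There are 200 camera calls.

## Task

Lift the loose cap off the casting pot of the cam ejector and set it down flat in the round wooden dish, without dropping it. Then swing the ejector's ball-ended lever up until it stands upright, where the cam lifts the white casting highest out of the pot, and hold the lever there against its spring: finish still holding it. Do not touch the casting, and leave the other things on the table where they are.

Things in the scene. Friction and masses are not known exactly. Their poses are not given: they have to be found in the camera images.
- ejector_stand: grey cam ejector, fixed to the table, base plate 110 (x) x 155 (y) x 10 mm. Origin on the table under the axis of the pot; z up; the lever shaft runs along its y axis, 36 mm up, and the lever is on its -y side, 110 mm from the pot axis. Base plate reaches y = -97 to +57 mm; deck and pot stand at |x| < 37, |y| < 48 mm, deck top 84 mm up.
- pot_rim (a point): centre of the mouth of the upright round metal pot on the ejector's deck, 115 mm above the table; pot 56 mm outside, 45 mm bore
- pot_cap: loose grey cap, 60 g, 69 mm across. Origin: centre of the underside of its skirt. The skirt (61 mm inside) reaches 8 mm down round the pot, with 2.5 mm play; the top plate spans heights 8 to 12 mm above the origin; on it stands a round knob 24 mm across, from 12 to 44 mm above the origin. It lifts straight off.
- cap_knob (a point): centre of the cap's knob, half-way up it: 28 mm above the skirt's underside; grasp here from above (24 mm across); z is the cap's upright axis
- dish_floor (a point): centre of the inner floor of the round wooden cap dish, fixed to the table; floor 4 mm above the table, inside 78 mm across, wall 4 mm thick, rim 14 mm above the table. The cap in place stands flat on this floor inside the rim.
- cam_lever (a joint): angle of the cam lever, rad. 0: at rest on its stop, leaning 1.25 rad from vertical toward the stand's -x side; it grows as the lever rises (turning about the stand's +y axis). At 1.25 the lever is upright and the lift is greatest (11 mm above rest); beyond that the piston sinks again; end stop at 2.1. A spring always pulls back to 0, about 1.5 N at the ball at the start and 3.4 N at the top, so the lever falls back when let go.
- lever_ball (a point): centre of the black ball, 26 mm across, at the end of the lever, 100 mm from the shaft axis; about 68 mm above the table at rest, 136 mm when upright. It can be grasped from above across the stand's y direction, and turns between the fingers as the lever swings; the lever bar is 12 mm thick.
- lever_pivot (a point): point on the shaft axis in the plane of the lever's swing, 36 mm above the table
- casting_mid (a point): centre of the loose white casting (a small stepped dome, 40 mm across, 22 mm high, 30 g), half-way up. It lies on the piston in the pot, its top 3 mm below the rim at rest (centre 101 mm above the table), and rises with the piston as the lever turns; at the highest point its centre is 112 mm above the table.
- piston: loose brass piston, 43 mm across, 29 mm high, in the bore of the pot with 1 mm play; rests on the cam below and carries the casting. Origin under its centre, 61 mm above the table at rest, 72 mm at the highest point.
- masking_small: roll of brown paper tape lying flat, 81 mm across, 22 mm high; loose bystander, origin under its centre
- blue_tin: small slip-lid tin, 46x62x32 mm; loose bystander, origin under its centre
- reel_red: small flat thread reel, 50 mm across, 10 mm high; loose bystander, origin under its centre
- eraser: eraser in a card sleeve, 21x42x12 mm; loose bystander, origin under its centre
- film_tub: little tub with a lid, 34 mm across, 37 mm high; loose bystander, origin under its centre
Things that resemble listed ones, but are neither listed nor needed, are in the scene too. Several things have the shape of the pot_cap; the one meant has the colours described above.

How it is judged:
On the way, in this order (a step that is already met when the one before it is completed fails the run):
1. the cap is set flat in the dish and let go (horizontal distance between cap_knob and dish_floor below 0.007 m and z of cap_knob in the frame of dish_floor between 0.024 and 0.031 m and angle between cap_knob's own z axis and vertical below 0.08 rad and contact force between pot_cap and the arm below 0.02 N and contact force between pot_cap and the fingers below 0.02 N and linear speed of pot_cap below 0.02 m/s), for 0.2 s.
2. the lever is brought upright, to the highest lift (value of joint cam_lever between 1.08 and 1.42 rad), for 0.3 s.
At the end, for the whole second after the job is handed in: Cap flat in the dish (centre within 7 mm, tilt < 0.08 rad), released, still; lever within 0.17 rad of upright, still, held by the robot with over 0.5 N; casting lying (tilt < 0.14 rad) on the raised piston, its top 5.5 to 11.5 mm above the rim, untouched (all of step 1 and all of step 2 and velocity of joint cam_lever between -0.1 and 0.1 rad/s and (contact force between cam_lever and the fingers above 0.5 N or contact force between cam_lever and the arm above 0.5 N) and z of casting_mid in the frame of pot_rim between -0.0055 and 0.0005 m and horizontal distance between casting_mid and pot_rim below 0.005 m and angle between casting_mid's own z axis and vertical below 0.14 rad and contact force between casting and the arm below 0.02 N and contact force between casting and the fingers below 0.02 N and contact force between casting and piston above 0.05 N); the arm keeps its last pose, push and grip.
It fails at once if the cap is dropped (falls free by about 1 cm or more) (contact force between pot_cap and the fingers below 0.01 N and linear speed of pot_cap above 0.45 m/s).
It fails at once if the robot touches the casting (contact force between casting and the fingers above 0.3 N or contact force between casting and the arm above 0.3 N).
It fails at once if another thing on the table is shifted by more than 25 mm (distance of any of masking_small, blue_tin, reel_red, eraser, film_tub from where it was at the start of the episode above 0.025 m).
It also fails if it takes over 61 s, if anything falls off the work surface, if the arm or the gripper's body presses on something with over 40 N, if the wrist force passes 120 N, or if a joint passes its speed limit or range.

## Working session

There is one attempt and no reset: what is moved stays moved. The work goes in short steps, Python scripts to look and compute and a shell command to move; the robot and the scene stay as the last step left them, time stands still between calls to the robot, and variables do not carry over. Pictures are saved under pics/ and viewed, about 8 in all and at most 12, crops included, and the job is handed in when it is done.

```bash
mkdir -p pics; ls; python3 - <<'E'
from bench import r
import cv2,json,numpy as np
o=r.get_obs(); print({k:np.round(v,3).tolist() for k,v in o.items()}, r.hold_point_z)
for n in("top","side"):
    c=r.camera_info(n); print(n,{k:np.round(v,4).tolist() if not isinstance(v,str) else v for k,v in c.items()})
    f=r.grab_frame(n); cv2.imwrite(f'pics/{n}0.png',f[:,:,::-1])
E
```

```text
pics
{'clock': 0.0, 'joint_positions': [-1.261, 0.469, -0.049, 1.534, 0.024, 1.141, -0.082], 'joint_vel': [0.001, -0.001, 0.001, 0.002, -0.001, -0.002, -0.001], 'joint_torque': [-0.0, -50.798, -0.08, -23.615, -0.061, 0.038, 0.0], 'ee_pos': [0.224, 0.636, 0.222], 'tcp_rot': [-1.535, 1.569, -1.873], 'contact_force': [-0.248, 0.517, -0.194], 'torque': [0.028, 0.018, -0.009], 'finger_gap': 0.087} 0.0187
top {'fx': 504.3671, 'fy': 504.3671, 'cx': 316.4125, 'cy': 238.0468, 'view': [[-0.0216, -0.9997, -0.0092, 0.0236], [0.9957, -0.0223, 0.0895, -0.6095], [-0.0896, -0.0072, 0.9959, -1.0965], [0.0, 0.0, 0.0, 1.0]]}
side {'fx': 622.0312, 'fy': 622.0312, 'cx': 318.1952, 'cy': 241.8162, 'view': [[0.9969, -0.0773, -0.013, -0.6098], [0.0467, 0.4531, 0.8902, -0.1406], [-0.0629, -0.8881, 0.4554, -1.375], [0.0, 0.0, 0.0, 1.0]]}
```

View pics/top0.png

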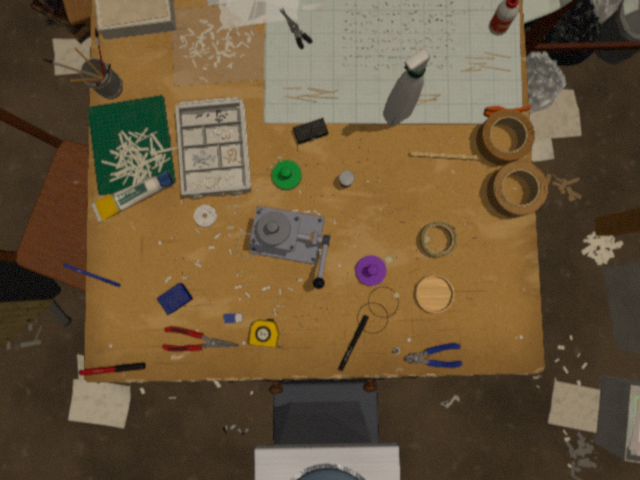

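View pics/side0.png

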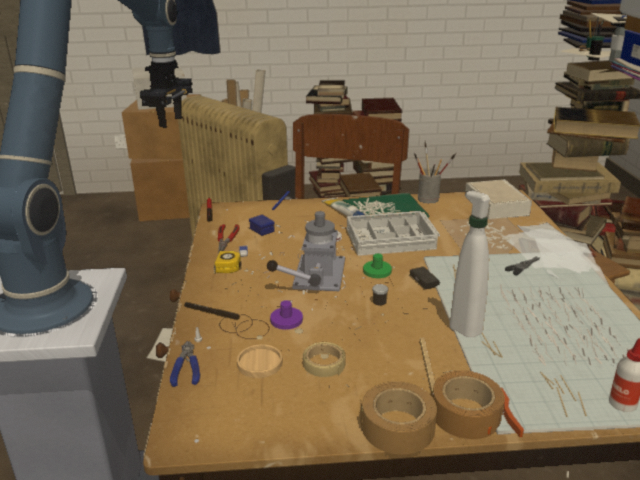

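The top view shows the grey ejector with its cap knob near (272,228), the lever ball near (318,283) and the dish near (434,295). In the side view the knob is near (320,218), the ball near (272,267) and the dish near (259,360). I'll enlarge these areas to get accurate picks.

```bash
cat > h.py <<'E'
import numpy as np,cv2
from bench import r
def ray(c,u,v):
    V=np.array(c['view']);R=V[:3,:3];t=V[:3,3]
    d=R.T@np.array([(u-c['cx'])/c['fx'],-(v-c['cy'])/c['fy'],-1]);return -R.T@t,d
def onz(c,u,v,z):
    o,d=ray(c,u,v);return o+d*(z-o[2])/d[2]
def tri(rays):
    A=np.zeros((3,3));b=np.zeros(3)
    for o,d in rays:
        d=d/np.linalg.norm(d);P=np.eye(3)-np.outer(d,d);A+=P;b+=P@o
    p=np.linalg.solve(A,b);return p,[np.linalg.norm(np.cross(p-o,d/np.linalg.norm(d))) for o,d in rays]
def proj(c,p):
    q=np.array(c['view'])[:3]@np.append(p,1);return c['cx']+c['fx']*q[0]/-q[2],c['cy']-c['fy']*q[1]/-q[2]
E
python3 - <<'E'
from h import *
t=cv2.imread('pics/top0.png');s=cv2.imread('pics/side0.png')
def ell(im,x0,y0,x1,y1,f,name):
    c=im[y0:y1,x0:x1];m=f(c).astype(np.uint8)
    n,l,st,ce=cv2.connectedComponentsWithStats(m);i=1+np.argmax(st[1:,4])
    cs,_=cv2.findContours((l==i).astype(np.uint8),cv2.RETR_EXTERNAL,cv2.CHAIN_APPROX_NONE)
    e=cv2.fitEllipse(max(cs,key=len));print(name,st[i],ce[i]+[x0,y0],np.array(e[0])+[x0,y0],e[1]);return ce[i]+[x0,y0]
ct,cs_=r.camera_info('top'),r.camera_info('side')
dark=lambda c:c.max(2)<50
bt=ell(t,305,270,330,295,dark,'ball top');bs=ell(s,262,255,284,279,dark,'ball side')
print('ball',tri([ray(ct,*bt),ray(cs_,*bs)]))
hs=lambda c:(c[:,:,2]>195)
d=ell(t,405,268,465,325,hs,'dish');print('dish@.014',onz(ct,*d,.012))
d=ell(s,225,335,295,385,lambda c:(c[:,:,2]>185),'dish side');print('dish side',onz(cs_,*d,.012))
a=cv2.resize(t[195:300,240:340],None,fx=4,fy=4,interpolation=cv2.INTER_CUBIC);b=cv2.resize(s[195:300,260:360],None,fx=4,fy=4,interpolation=cv2.INTER_CUBIC)
cv2.imwrite('pics/comp.png',cv2.convertScaleAbs(np.hstack([a,b]),alpha=1.4))
E
```

```text
ball top [ 8  8 11 10 87] [318.02298851 282.63218391] [318.03436089 282.60012054] (9.172396659851074, 10.240621566772461)Traceback (most recent call last):
  File "<stdin>", line 10, in <module>
  File "<stdin>", line 7, in ell
cv2.error: OpenCV(4.12.0) /io/opencv/modules/imgproc/src/shapedescr.cpp:361: error: (-201:Incorrect size of input array) There should be at least 5 points to fit the ellipse in function 'fitEllipseNoDirect'
```

```bash
python3 - <<'E'
from h import *
t=cv2.imread('pics/top0.png');s=cv2.imread('pics/side0.png')
def ell(im,x0,y0,x1,y1,f,name):
    c=im[y0:y1,x0:x1];m=f(c).astype(np.uint8)
    n,l,st,ce=cv2.connectedComponentsWithStats(m)
    if n<2: print(name,'none');return np.array([x0,y0])
    i=1+np.argmax(st[1:,4]);print(name,st[i],ce[i]+[x0,y0]);b=st[i];return np.array([x0+b[0]+(b[2]-1)/2,y0+b[1]+(b[3]-1)/2])
ct,cs_=r.camera_info('top'),r.camera_info('side')
bt=ell(t,305,270,330,295,lambda c:c.max(2)<50,'ball top');bs=ell(s,262,255,279,279,lambda c:c.max(2)<75,'ball side')
print('ball',tri([ray(ct,*bt),ray(cs_,*bs)]))
d=ell(t,405,268,465,325,lambda c:(c[:,:,2]>195),'dish');print('dish',onz(ct,*d,.012))
d=ell(s,225,335,295,385,lambda c:(c[:,:,2]>185),'dish side');print('dish side',onz(cs_,*d,.012))
a=cv2.resize(t[195:300,240:340],None,fx=4,fy=4,interpolation=cv2.INTER_CUBIC);b=cv2.resize(s[195:300,260:360],None,fx=4,fy=4,interpolation=cv2.INTER_CUBIC)
cv2.imwrite('pics/comp.png',cv2.convertScaleAbs(np.hstack([a,b]),alpha=1.4))
E
```

```text
ball top [ 8  8 11 10 87] [318.02298851 282.63218391]
ball side [ 5  6 10 10 79] [271.62025316 265.39240506]
ball (array([0.51006404, 0.00852913, 0.06765082]), [np.float64(0.0010511881494141234), np.float64(0.0010511881494140874)])
dish none
dish [ 0.53939145 -0.18696988  0.012     ]
dish side [ 13  14  42  23 626] [258.84664537 360.49041534]
dish side [ 0.47912424 -0.25479809  0.012     ]
```

View pics/comp.png

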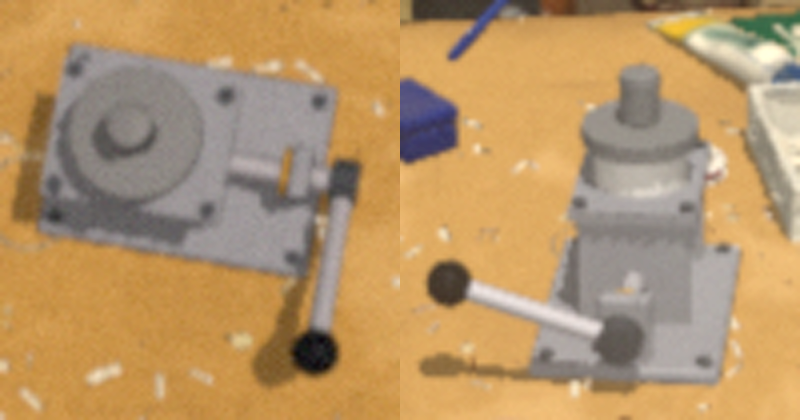

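The enlargement shows, in frame pixels, the top of the grey knob at about (272.6,226.5) in the top view and (319.8,213) in the side view. The ball is cleanly visible in both, and the lever lies toward the robot.

```bash
python3 - <<'E'
from h import *
t=cv2.imread('pics/top0.png')
ct,cs=r.camera_info('top'),r.camera_info('side')
p,e=tri([ray(ct,272.6,226.5),ray(cs,319.8,213)]);print('knobtop',p,e,onz(ct,272.6,226.5,.151),onz(cs,319.8,213,.151))
ball=np.array([.510,.0085])
for k in (p[:2],onz(ct,272.6,226.5,.151)[:2]):
    d=ball-k;print('dist',np.hypot(*d),np.hypot(.0949,.11),'yaw',np.arctan2(d[1],d[0])-np.arctan2(-.11,-.0949))
c=t[262:330,400:470].astype(int);m=((c[:,:,0]>105)&(c[:,:,2]>165)).astype(np.uint8)
n,l,st,ce=cv2.connectedComponentsWithStats(m);i=1+np.argmax(st[1:,4]);b=st[i];u,v=400+b[0]+(b[2]-1)/2,262+b[1]+(b[3]-1)/2
print(b,ce[i],u,v,onz(ct,u,v,.012), c[33,34],c[10,5])
u,v=proj(ct,[.479,-.2548,.012]);print(u,v)
cr=cv2.HoughCircles(cv2.GaussianBlur(cv2.cvtColor(t[262:330,400:470],cv2.COLOR_BGR2GRAY),(3,3),0),cv2.HOUGH_GRADIENT,1,50,param1=80,param2=10,minRadius=14,maxRadius=24);print(cr, onz(ct,cr[0,0,0]+400,cr[0,0,1]+262,.012))
from scipy.spatial.transform import Rotation as R
print(R.from_euler('xyz',r.get_obs()['tcp_rot']).as_matrix().round(3)); 
w=r.camera_info('wrist');print(np.linalg.inv(np.array(w['view'])).round(3))
E
```

```text
knobtop [0.62430038 0.09588008 0.15069395] [np.float64(0.00047111792352260025), np.float64(0.000471117923522625)] [0.62379105 0.09585702 0.151     ] [0.62472706 0.09531373 0.151     ]
dist 0.1438744463845244 0.1452790762635831 yaw -0.2062570960521497
dist 0.14345609807663798 0.1452790762635831 yaw -0.20422851878800286Traceback (most recent call last):
  File "<stdin>", line 9, in <module>
    return _wrapfunc(a, 'argmax', axis=axis, out=out, **kwds)
    return bound(*args, **kwds)
ValueError: attempt to get argmax of an empty sequence
```

```bash
python3 - <<'E'
from h import *
t=cv2.imread('pics/top0.png');ct=r.camera_info('top')
c=t[262:330,400:470]
cr=cv2.HoughCircles(cv2.GaussianBlur(cv2.cvtColor(c,cv2.COLOR_BGR2GRAY),(3,3),0),cv2.HOUGH_GRADIENT,1,50,param1=60,param2=8,minRadius=14,maxRadius=24);print(cr, onz(ct,cr[0,0,0]+400,cr[0,0,1]+262,.014))
from scipy.spatial.transform import Rotation as R
o=r.get_obs();print(R.from_euler('xyz',o['tcp_rot']).as_matrix().round(3),o['ee_pos']); 
w=r.camera_info('wrist');print(np.linalg.inv(np.array(w['view'])).round(3))
E
```

```text
[[[35.5 31.5 19.1]]] [ 0.48113921 -0.25235963  0.014     ]
[[-0.001  0.332  0.943]
 [-0.002  0.943 -0.332]
 [-1.    -0.002  0.   ]] [0.22416524 0.63612782 0.22161635]
[[ 0.333 -0.916 -0.225  0.162]
 [ 0.943  0.323  0.082  0.658]
 [-0.002 -0.24   0.971  0.384]
 [ 0.     0.     0.     1.   ]]
```

```bash
python3 -m crank '{"travel":[[0,0,0],[0,-2.7,3],[0,-2.7,3],[0,-2.7,3],[0,-2.7,3],[0,-2.7,3],[0,-2.7,3],[0,-2.7,3]],"spin":[-0.12,-0.02,0,0,0,0,0,0]}' 1 20
```

```text
clock: 0.77
ee_pos: [0.3884, 0.4106, 0.2151]
tcp_rot: [-2.666, 1.56, -2.835]
contact_force: [1.9, 0.3, 0.4]
finger_gap: 0.0867
```

```bash
cat > go.py <<'E'
import sys
from h import *
from scipy.spatial.transform import Rotation as R
def state(): 
    o=r.get_obs();return o,R.from_euler('xyz',o['tcp_rot']).as_matrix(),np.array(o['ee_pos'])
if __name__=='__main__':
    o,M,p=state();print('t',round(o['clock'],2),p.round(4),'yaw_y',np.arctan2(M[1,1],M[0,1]).round(3),'down',M[:,0].round(3),'F',np.round(o['contact_force'],1),'gap',round(o['finger_gap'],4),'vel',np.abs(o['joint_vel']).max().round(3))
    if len(sys.argv)>1: print('cm in tool',(M.T@(np.array(eval(sys.argv[1]))-p)*100).round(2))
E
python3 go.py [.624,.0957,.222]
```

```text
t 0.77 [0.3884 0.4106 0.2151] yaw_y 1.402 down [-0.01  -0.003 -1.   ] F [1.9 0.3 0.4] gap 0.0867 vel 0.909
cm in tool [ -0.83 -27.1   28.49]
```

```bash
python3 -m crank '{"travel":[[-0.3,-2.7,2.85],[-0.3,-2.7,2.85],[-0.2,-2.7,2.85],[-0.2,-2.7,2.85],[0,-2.7,2.85],[0,-2.7,2.85],[0,-2.7,2.85],[0,-2.7,2.85]],"spin":[0,0,0,0,0,0,0,0]}'; python3 -m crank '{"travel":[[0,-2.5,2.8],[0,-1.5,1.5],[0,0,0],[0,0,0],[0,0,0],[0,0,0],[0,0,0],[0,0,0]],"spin":[0,0,0,0,0,0,0,0]}'; python3 go.py [.624,.0957,.222]
python3 - <<'E'
from h import *
f=r.grab_frame('wrist');cv2.imwrite('pics/w1.png',f[:,:,::-1])
w=r.camera_info('wrist');print('proj knobtop',proj(w,[.624,.0957,.151]),'ball',proj(w,[.51,.0085,.068]))
E
```

```text
clock: 1.43
ee_pos: [0.5823, 0.1436, 0.2225]
tcp_rot: [-2.593, 1.556, -2.761]
contact_force: [1.8, 0.9, -0.2]
finger_gap: 0.087
clock: 2.1
ee_pos: [0.6205, 0.0856, 0.2193]
tcp_rot: [-2.419, 1.55, -2.599]
contact_force: [0.2, 0.1, 0.5]
finger_gap: 0.0872
t 2.1 [0.6205 0.0856 0.2193] yaw_y 1.391 down [-0.018 -0.011 -1.   ] F [0.2 0.1 0.5] gap 0.0872 vel 0.018
cm in tool [-0.29  1.05  0.16]
proj knobtop (np.float64(335.96353333364436), np.float64(254.99627160024025)) ball (np.float64(183.36881567759096), np.float64(91.04830382853117))
```

View pics/w1.png

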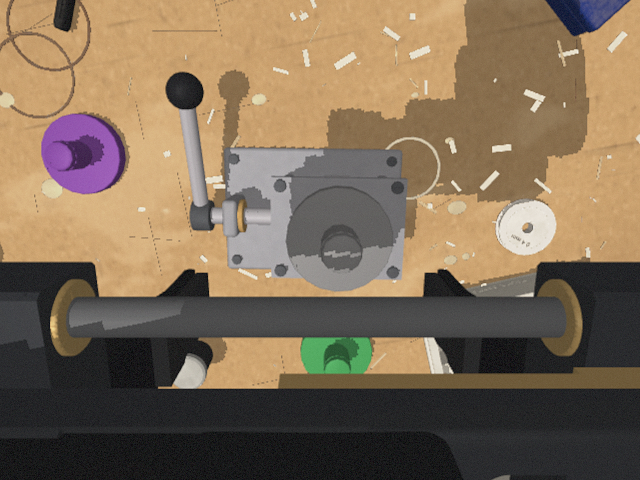

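The wrist view shows the cap plate centred at about (340,238.5), the knob top at about (342,253) and the ball at (184,91). The ball matches its prediction within 1 px, but the knob is a few px to the right of its own.

```bash
python3 - <<'E'
from h import *
w=r.camera_info('wrist');print(w['fx'],'plate',onz(w,340,238.5,.119),'knobtop',onz(w,342,253,.151),'ball',onz(w,184,91,.068))
for n,z in(('cap',.119),):
    print(proj(w,[.624,.0957,z]))
f=cv2.imread('pics/w1.png');g=cv2.GaussianBlur(cv2.cvtColor(f,cv2.COLOR_BGR2GRAY),(5,5),0)
c=cv2.HoughCircles(g[170:300,260:420],cv2.HOUGH_GRADIENT,1,100,param1=60,param2=10,minRadius=46,maxRadius=60);print(c+np.array([260,170,0]))
u,v,_=c[0,0]+np.array([260,170,0]);print(onz(w,u,v,.119))
E
python3 go.py [.624,.0965,.222]
```

```text
425.19493514138424 plate [0.62273779 0.09958144 0.119     ] knobtop [0.62344382 0.09924608 0.151     ] ball [0.51004908 0.00894888 0.068     ]
(np.float64(334.32485269846285), np.float64(241.43273810430566))
[[[338.5        238.5         52.70000076]]]
[0.62257028 0.09864161 0.119     ]
t 2.15 [0.6205 0.0859 0.2193] yaw_y 1.392 down [-0.018 -0.01  -1.   ] F [ 0.4 -0.4  0.1] gap 0.0868 vel 0.005
cm in tool [-0.28  1.1   0.16]
```

```bash
python3 go.py [.6235,.098,.124]; python3 -m crank '{"travel":[[0,1.3,0.2],[1.6,0,0],[1.6,0,0],[1.6,0,0],[1.6,0,0],[0,0,0],[0,0,0],[0,0,0]],"spin":[0,0,0,0,0,0,0,0]}' 0.2 20;  python3 go.py [.6235,.098,.124]
```

```text
t 2.15 [0.6205 0.0859 0.2193] yaw_y 1.392 down [-0.018 -0.01  -1.   ] F [ 0.4 -0.4  0.1] gap 0.0868 vel 0.005
cm in tool [9.52 1.37 0.23]
clock: 2.82
ee_pos: [0.6254, 0.1129, 0.1557]
tcp_rot: [-2.704, 1.559, -2.87]
contact_force: [0.0, 0.7, 0.1]
finger_gap: 0.0531
t 2.82 [0.6254 0.1129 0.1557] yaw_y 1.405 down [-0.012 -0.003 -1.   ] F [0.  0.7 0.1] gap 0.0531 vel 0.021
cm in tool [ 3.18 -1.48  0.09]
```

```bash
python3 -m crank '{"travel":[[0,-0.5,0],[0,-0.5,0],[0,-0.3,0],[0,0,0],[0,0,0],[0,0,0],[0,0,0],[0,0,0]],"spin":[0,0,0,0,0,0,0,0]}';  python3 go.py [.6235,.098,.124]
```

```text
clock: 3.48
ee_pos: [0.6258, 0.099, 0.1609]
tcp_rot: [-2.634, 1.567, -2.8]
contact_force: [0.5, 0.1, -0.5]
finger_gap: 0.0522
t 3.48 [0.6258 0.099  0.1609] yaw_y 1.404 down [-0.004 -0.001 -1.   ] F [ 0.5  0.1 -0.5] gap 0.0522 vel 0.003
cm in tool [ 3.69 -0.13 -0.2 ]
```

```bash
python3 -m crank '{"travel":[[0.7,-0.1,-0.2],[0.7,0,0],[0.7,0,0],[0.7,0,0],[0.6,0,0],[0,0,0],[0,0,0],[0,0,0]],"spin":[-0.0,0,0,0,0,0,0,0]}';  python3 go.py [.6235,.098,.124]
```

```text
clock: 4.15
ee_pos: [0.622, 0.0987, 0.1211]
tcp_rot: [-2.72, 1.563, -2.886]
contact_force: [-0.2, -0.4, -0.3]
finger_gap: 0.0519
t 4.15 [0.622  0.0987 0.1211] yaw_y 1.405 down [-0.007 -0.002 -1.   ] F [-0.2 -0.4 -0.3] gap 0.0519 vel 0.004
cm in tool [-0.29 -0.04  0.16]
```

```bash
python3 -m crank '{"travel":[[-0.2,0,0.1],[0,0,0],[0,0,0],[0,0,0],[0,0,0],[0,0,0],[0,0,0],[0,0,0]],"spin":[-0.0,0,0,0,0,0,0,0]}' -1 25; python3 go.py; python3 -m crank '{"travel":[[-0.3,0,0],[-0.4,0,0],[-0.5,0,0],[-0.5,0,0],[-0.5,0,0],[-0.5,0,0],[-0.4,0,0],[0,0,0]],"spin":[-0.0,0,0,0,0,0,0,0]}' ; python3 go.py [.480,-.2535,.2]
python3 - <<'E'
from h import *
f=r.grab_frame('wrist');cv2.imwrite('pics/w2.png',f[:,:,::-1])
E
```

```text
clock: 4.82
ee_pos: [0.6242, 0.0987, 0.1249]
tcp_rot: [-2.71, 1.566, -2.876]
contact_force: [-0.3, -0.8, -0.7]
finger_gap: 0.0231
t 4.82 [0.6242 0.0987 0.1249] yaw_y 1.405 down [-0.004 -0.001 -1.   ] F [-0.3 -0.8 -0.7] gap 0.0231 vel 0.002
clock: 5.48
ee_pos: [0.6245, 0.0987, 0.1598]
tcp_rot: [-2.708, 1.567, -2.873]
contact_force: [-0.1, -0.2, -1.1]
finger_gap: 0.0233
t 5.48 [0.6245 0.0987 0.1598] yaw_y 1.405 down [-0.004 -0.001 -1.   ] F [-0.1 -0.2 -1.1] gap 0.0233 vel 0.003
cm in tool [ -3.93 -37.13  -8.45]
```

View pics/w2.png

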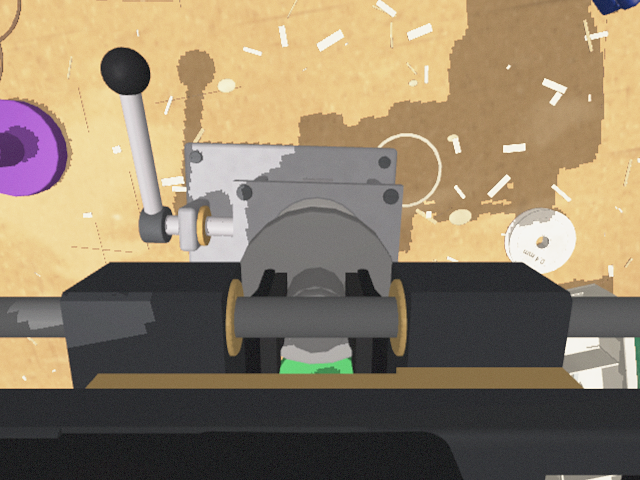

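Picture 5 shows the cap lifted clear, with its knob between the fingers. Next I carry it to the dish.

```bash
python3 -m crank '{"travel":[[-2,-1.0,-0.2],[-1,-2,-0.5],[-0.7,-3,-0.7],[0,-3,-0.7],[0,-3,-0.7],[0,-3,-0.7],[0,-3,-0.7],[0,-3,-0.7]],"spin":[-0.0,0,0,0,0,0,0,0]}';  python3 go.py [.480,-.2535,.2]
```

```text
clock: 6.2
ee_pos: [0.5411, -0.0974, 0.1965]
tcp_rot: [2.6, 1.565, 2.452]
contact_force: [1.4, -1.4, -0.6]
finger_gap: 0.0232
t 6.2 [ 0.5411 -0.0974  0.1965] yaw_y 1.423 down [-0.004  0.003 -1.   ] F [ 1.4 -1.4 -0.6] gap 0.0232 vel 0.695
cm in tool [ -0.38 -16.33  -3.76]
```

```bash
python3 -m crank '{"travel":[[0,-3,0.3],[0,-3,0.6],[0,-3,0.6],[0,-2,0.6],[0,-1.0,0.6],[0,0,0],[0,0,0],[0,0,0]],"spin":[-0.0,0,0,0,0,0,0,0]}';  python3 go.py [.480,-.2535,.2]
python3 - <<'E'
from h import *
f=r.grab_frame('wrist');cv2.imwrite('pics/w3.png',f[:,:,::-1])
w=r.camera_info('wrist');print(proj(w,[.480,-.2535,.014]))
E
```

```text
clock: 6.87
ee_pos: [0.5439, -0.2322, 0.1953]
tcp_rot: [3.008, 1.562, 2.85]
contact_force: [-0.0, -0.1, -0.5]
finger_gap: 0.0235
t 6.87 [ 0.5439 -0.2322  0.1953] yaw_y 1.412 down [-0.008  0.002 -1.   ] F [-0.  -0.1 -0.5] gap 0.0235 vel 0.015
cm in tool [-0.42 -3.11 -5.98]
(np.float64(275.52748058243554), np.float64(139.93642838543596))
```

View pics/w3.png

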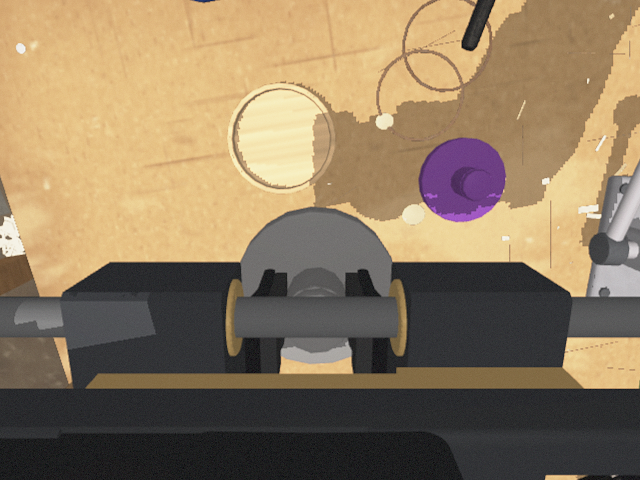

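The dish rim is centred at about (281.5,138) in the wrist view. The held cap's plate is centred at u≈316.5, with its upper edge at row 208 and a half-width of about 75.5.

```bash
cat > d.py <<'E'
from h import *
from go import state
o,M,p=state();w=r.camera_info('wrist')
f=cv2.imread('pics/w3.png');g=cv2.GaussianBlur(cv2.cvtColor(f,cv2.COLOR_BGR2GRAY),(5,5),0)
for (y0,y1,x0,x1,a,b,z,n) in((65,215,210,355,48,62,.014,'dish'),(195,262,225,405,70,82,p[2]-.0059,'cap')):
    c=cv2.HoughCircles(g[y0:y1,x0:x1],cv2.HOUGH_GRADIENT,1,100,param1=60,param2=8,minRadius=a,maxRadius=b)
    if c is None: print(n,None);continue
    c=c[0,0]+np.array([x0,y0,0]);q=onz(w,c[0],c[1],z);print(n,c,q)
q=onz(w,281.5,138,.014);print('dish eye',q)
q=onz(w,316.5,283,p[2]-.0059);print('cap eye',q,'TCP',p)
# dark cap edge points at arc -> circle in plate plane
q=[onz(w,u,v,p[2]-.0059) for u,v in((241,272),(392,272),(316,208))];print(q)
E
python3 d.py
```

```text
dish [282.5 137.5  51. ] [ 0.4790196  -0.24773451  0.014     ]
cap None
dish eye [ 0.47927407 -0.24858085  0.014     ]
cap eye [ 0.54045411 -0.23087921  0.18940359] TCP [ 0.54394938 -0.23150709  0.19530359]
[array([ 0.53071779, -0.26115113,  0.18940359]), array([ 0.54063878, -0.19907218,  0.18940359]), array([ 0.5089989 , -0.2260829 ,  0.18940359])]
```

```bash
python3 -m crank '{"travel":[[0.5,-0.5,0.1],[1.5,-0.5,0.1],[2,-0.4,0],[2,0,0],[2,0,0],[1.5,0,0],[0,0,0],[0,0,0]],"spin":[-0.0,0,0,0,0,0,0,0]}';  python3 go.py [.480,-.25,.022]
python3 - <<'E'
from h import *
f=r.grab_frame('wrist');cv2.imwrite('pics/w4.png',f[:,:,::-1])
w=r.camera_info('wrist');print(proj(w,[.480,-.2535,.014]),proj(w,[.480,-.248,.014]))
E
```

```text
clock: 7.58
ee_pos: [0.5467, -0.2348, 0.0961]
tcp_rot: [2.319, 1.562, 2.18]
contact_force: [0.3, 0.5, 0.2]
finger_gap: 0.0236
t 7.58 [ 0.5467 -0.2348  0.0961] yaw_y 1.432 down [-0.005  0.007 -1.   ] F [0.3 0.5 0.2] gap 0.0236 vel 0.023
cm in tool [ 7.43 -2.48 -6.35]
(np.float64(265.1480327098759), np.float64(135.47677056341252)) (np.float64(274.8468879054182), np.float64(134.07226185097096))
```

View pics/w4.png

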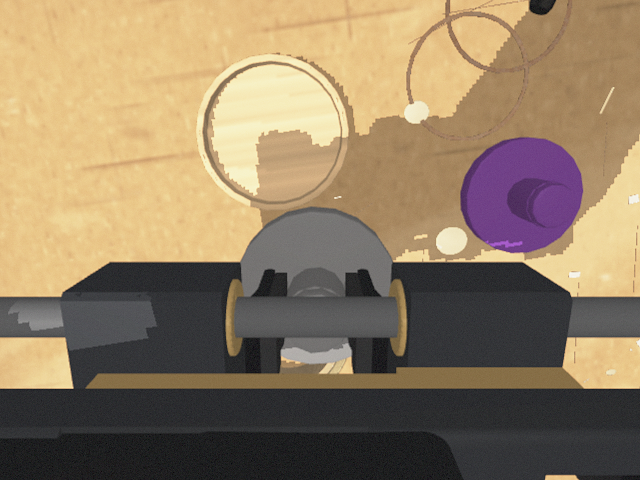

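The rim is now centred at (273.5,131), which puts the dish at about (0.479,-0.249).

```bash
python3 -m crank '{"travel":[[0.3,-0.3,-0.7],[0.5,-0.4,-1],[0.5,-0.4,-1.2],[0.3,-0.4,-1.2],[0.3,-0.4,-1],[0.1,-0.2,-0.6],[0,0,0],[0,0,0]],"spin":[0.0,-0.02,-0.02,0,0,0,0,0]}';  python3 go.py [.479,-.2495,.022]
```

```text
clock: 8.3
ee_pos: [0.4866, -0.2507, 0.0813]
tcp_rot: [0.679, 1.563, 0.583]
contact_force: [0.5, 1.1, -0.2]
finger_gap: 0.0235
t 8.3 [ 0.4866 -0.2507  0.0813] yaw_y 1.474 down [ 0.006  0.004 -1.   ] F [ 0.5  1.1 -0.2] gap 0.0235 vel 0.014
cm in tool [ 5.92  0.02 -0.8 ]
```

```bash
python3 -m crank '{"travel":[[0.5,0,-0.4],[0.7,0,-0.3],[0.7,0,0],[0.7,0,0],[0.4,0,0],[0,0,0],[0,0,0],[0,0,0]],"spin":[0.03,0.03,0.03,0,0,0,0,0]}';  python3 go.py [.479,-.2495,.022]
```

```text
clock: 8.97
ee_pos: [0.4816, -0.2487, 0.0475]
tcp_rot: [0.689, 1.563, 0.495]
contact_force: [-0.2, 0.1, -0.0]
finger_gap: 0.0232
t 8.97 [ 0.4816 -0.2487  0.0475] yaw_y 1.377 down [ 0.007  0.004 -1.   ] F [-0.2  0.1 -0. ] gap 0.0232 vel 0.005
cm in tool [ 2.55 -0.14 -0.26]
```

```bash
python3 -m crank '{"travel":[[0.2,-0.1,-0.2],[0.3,0,0],[0,0,0],[0,0,0],[0,0,0],[0,0,0],[0,0,0],[0,0,0]],"spin":[0,0,0,0,0,0,0,0]}';  python3 go.py [.479,-.2495,.022]
python3 - <<'E'
from h import *
t=r.grab_frame('wrist')[:,:,::-1];s=r.grab_frame('side')[:,:,::-1]
a=cv2.resize(t[150:400,195:445],(400,400));b=cv2.resize(s[310:410,210:310],(400,400),interpolation=cv2.INTER_CUBIC)
cv2.imwrite('pics/c8.png',np.hstack([a,b]))
E
```

```text
clock: 9.63
ee_pos: [0.4802, -0.2499, 0.043]
tcp_rot: [0.505, 1.561, 0.311]
contact_force: [0.7, 0.8, -1.1]
finger_gap: 0.0235
t 9.63 [ 0.4802 -0.2499  0.043 ] yaw_y 1.377 down [ 0.01   0.003 -1.   ] F [ 0.7  0.8 -1.1] gap 0.0235 vel 0.002
cm in tool [ 2.09  0.01 -0.15]
```

View pics/c8.png

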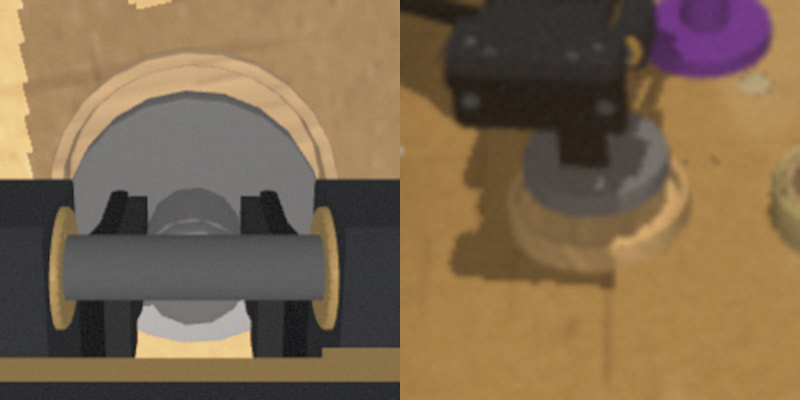

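The cap is centred over the dish within about 2 mm in both the wrist and side crops, so I lower it.

```bash
python3 -m crank '{"travel":[[0.3,0,0],[0.3,0,0],[0.3,0,0],[0.3,0,0],[0.2,0,0],[0.1,0,0],[0,0,0],[0,0,0]],"spin":[0,0,0,0,0,0,0,0]}';  python3 go.py [.480,-.2497,.022]
```

```text
clock: 10.4
ee_pos: [0.4801, -0.2496, 0.0258]
tcp_rot: [0.576, 1.562, 0.382]
contact_force: [-0.2, 0.3, -0.6]
finger_gap: 0.0237
t 10.4 [ 0.4801 -0.2496  0.0258] yaw_y 1.377 down [ 0.009  0.003 -1.   ] F [-0.2  0.3 -0.6] gap 0.0237 vel 0.005
cm in tool [ 0.38 -0.01 -0.01]
```

```bash
python3 -m crank '{"travel":[[0.15,0,0],[0.1,0,0],[0.1,0,0],[0.0,0,0],[0,0,0],[0,0,0],[0,0,0],[0,0,0]],"spin":[0,0,0,0,0,0,0,0]}';  python3 go.py [.480,-.2497,.022]
```

```text
clock: 11.07
ee_pos: [0.4805, -0.2498, 0.0224]
tcp_rot: [0.508, 1.561, 0.314]
contact_force: [-0.1, 0.1, -0.5]
finger_gap: 0.0233
t 11.07 [ 0.4805 -0.2498  0.0224] yaw_y 1.377 down [ 0.009  0.003 -1.   ] F [-0.1  0.1 -0.5] gap 0.0233 vel 0.002
cm in tool [ 0.04  0.   -0.05]
```

```bash
python3 -m crank '{"travel":[[0.1,0,0],[0.1,0,0],[0.0,0,0],[0.0,0,0],[0,0,0],[0,0,0],[0,0,0],[0,0,0]],"spin":[0,0,0,0,0,0,0,0]}';  python3 go.py [.480,-.2497,.022]
```

```text
clock: 11.73
ee_pos: [0.4811, -0.25, 0.0221]
tcp_rot: [0.48, 1.56, 0.286]
contact_force: [0.2, 0.5, 0.6]
finger_gap: 0.0232
t 11.73 [ 0.4811 -0.25    0.0221] yaw_y 1.377 down [ 0.011  0.003 -1.   ] F [0.2 0.5 0.6] gap 0.0232 vel 0.001
cm in tool [ 0.01  0.01 -0.12]
```

```bash
python3 -m crank '{"travel":[[0,0,0],[0,0,0],[0,0,0],[0,0,0],[0,0,0],[0,0,0],[0,0,0],[0,0,0]],"spin":[0,0,0,0,0,0,0,0]}' 0.2; python3 -m crank '{"travel":[[-0.5,0,0],[-1,0,0],[-1.5,0,0],[-2,0,0],[-2,0,0],[-2,0,0],[-2,0,2],[-1,0,2]],"spin":[0,0,0,0,0,0,0,0]}';python3 -m crank '{"travel":[[0,0,2],[0,0,2],[0,0,1],[0,0,0],[0,0,0],[0,0,0],[0,0,0],[0,0,0]],"spin":[0,0,0,0,0,0,0,0]}'; python3 go.py [.510,.009,.16]
python3 - <<'E'
from h import *
f=r.grab_frame('wrist');cv2.imwrite('pics/w9.png',f[:,:,::-1])
E
```

```text
clock: 12.4
ee_pos: [0.4812, -0.25, 0.0218]
tcp_rot: [0.493, 1.56, 0.299]
contact_force: [0.4, 0.2, 0.4]
finger_gap: 0.0517
clock: 13.07
ee_pos: [0.5138, -0.2576, 0.1493]
tcp_rot: [1.398, 1.564, 1.201]
contact_force: [1.8, -1.1, -0.3]
finger_gap: 0.0522
clock: 13.73
ee_pos: [0.568, -0.269, 0.1605]
tcp_rot: [0.315, 1.555, 0.118]
contact_force: [-0.5, 0.6, -0.5]
finger_gap: 0.0522
t 13.73 [ 0.568  -0.269   0.1605] yaw_y 1.374 down [ 0.016  0.002 -1.   ] F [-0.5  0.6 -0.5] gap 0.0522 vel 0.017
cm in tool [ 2.000e-02  2.613e+01 -1.113e+01]
```

View pics/w9.png

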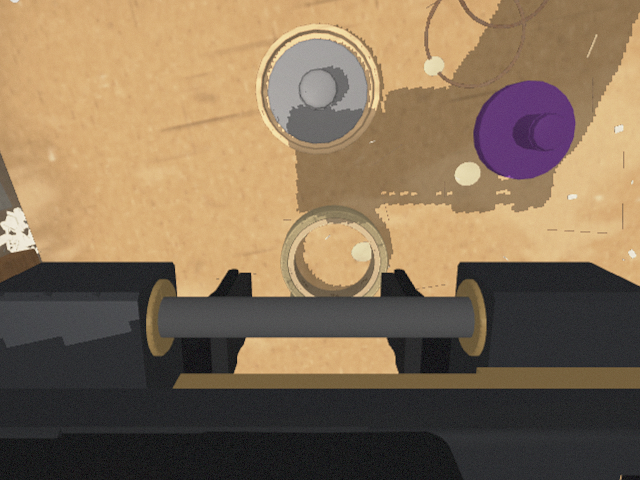

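The cap (centre about (318,89)) sits concentric and flat in the dish (centre about (319,88)). Next is the lever ball.

```bash
python3 -m crank '{"travel":[[-0.2,1.5,-0.6],[0,3,-1.3],[0,3,-1.3],[0,3,-1.3],[0,3,-1.3],[0,3,-1.3],[0,3,-1.3],[0,2,-1]],"spin":[0,0,0,0,0,0,0,0]}';python3 -m crank '{"travel":[[0,0.8,-0.5],[0,0,0],[0,0,0],[0,0,0],[0,0,0],[0,0,0],[0,0,0],[0,0,0]],"spin":[0,0,0,0,0,0,0,0]}'; python3 go.py [.510,.009,.16]
```

```text
clock: 14.45
ee_pos: [0.5125, -0.0402, 0.161]
tcp_rot: [-0.03, 1.556, -0.245]
contact_force: [0.2, 0.5, -0.4]
finger_gap: 0.0526
clock: 15.12
ee_pos: [0.5081, -0.0336, 0.1612]
tcp_rot: [-0.105, 1.556, -0.322]
contact_force: [0.5, -0.1, -0.4]
finger_gap: 0.0524
t 15.12 [ 0.5081 -0.0336  0.1612] yaw_y 1.354 down [ 0.014 -0.005 -1.   ] F [ 0.5 -0.1 -0.4] gap 0.0524 vel 0.014
cm in tool [ 0.1   4.2  -0.73]
```

```bash
python3 -m crank '{"travel":[[0,1,-0.2],[0,1,-0.2],[0,1,-0.2],[0,0.7,-0.1],[0,0,0],[0,0,0],[0,0,0],[0,0,0]],"spin":[-0.02,0,0,0,0,0,0,0]}'; python3 go.py [.510,.009,.049]
python3 - <<'E'
from h import *
f=r.grab_frame('wrist');cv2.imwrite('pics/w10.png',f[:,:,::-1])
w=r.camera_info('wrist');print(proj(w,[.51,.009,.068]))
c=f.max(2);m=(c<60).astype(np.uint8);m[255:]=0
n,l,st,ce=cv2.connectedComponentsWithStats(m)
for i in range(1,n):
    if st[i,4]>300: print(st[i],ce[i],onz(w,*ce[i],.068))
E
```

```text
clock: 15.78
ee_pos: [0.5089, 0.009, 0.1607]
tcp_rot: [-0.118, 1.557, -0.311]
contact_force: [0.3, -1.4, -0.3]
finger_gap: 0.0518
t 15.78 [0.5089 0.009  0.1607] yaw_y 1.377 down [ 0.014 -0.004 -1.   ] F [ 0.3 -1.4 -0.3] gap 0.0518 vel 0.005
cm in tool [11.17  0.04 -0.05]
(np.float64(316.9813439392902), np.float64(238.87673698363855))
[ 147    0   46  149 2153] [169.08221087  76.93636786] [ 0.40123011 -0.05454241  0.068     ]
[ 297  219   40   36 1202] [316.42013311 237.72628952] [0.50920941 0.00880122 0.068     ]
```

The ball is confirmed at (0.509,0.009), matching within 1 mm. I descend around it.

```bash
python3 -m crank '{"travel":[[1,0,0],[2,0,0],[2,0,0],[2,0,0],[1.5,0,0],[0.7,0,0],[0,0,0],[0,0,0]],"spin":[0,0,0,0,0,0,0,0]}'; python3 go.py [.5095,.009,.049]
```

```text
clock: 16.5
ee_pos: [0.5108, 0.0052, 0.0628]
tcp_rot: [-0.145, 1.554, -0.344]
contact_force: [-0.9, 0.0, 0.2]
finger_gap: 0.0523
t 16.5 [0.5108 0.0052 0.0628] yaw_y 1.372 down [ 0.016 -0.006 -1.   ] F [-0.9  0.   0.2] gap 0.0523 vel 0.017
cm in tool [ 1.38  0.35 -0.22]
```

```bash
python3 -m crank '{"travel":[[0.4,0.2,-0.1],[0.4,0.1,-0.1],[0.4,0,0],[0.1,0,0],[0,0,0],[0,0,0],[0,0,0],[0,0,0]],"spin":[0,0,0,0,0,0,0,0]}'; python3 go.py [.5095,.009,.049]
```

```text
clock: 17.17
ee_pos: [0.5122, 0.009, 0.0517]
tcp_rot: [-0.003, 1.548, -0.202]
contact_force: [0.2, 0.0, -0.1]
finger_gap: 0.0522
t 17.17 [0.5122 0.009  0.0517] yaw_y 1.372 down [ 0.023 -0.005 -1.   ] F [ 0.2  0.  -0.1] gap 0.0522 vel 0.002
cm in tool [ 0.26 -0.06 -0.27]
```

```bash
python3 -m crank '{"travel":[[0.2,0,-0.25],[0.1,0,0],[0,0,0],[0,0,0],[0,0,0],[0,0,0],[0,0,0],[0,0,0]],"spin":[0,0,0,0,0,0,0,0]}'; python3 -m crank '{"travel":[[0,0,0],[0,0,0],[0,0,0],[0,0,0],[0,0,0],[0,0,0],[0,0,0],[0,0,0]],"spin":[0,0,0,0,0,0,0,0]}' -1 20; python3 go.py [.5095,.009,.049]
```

```text
clock: 17.83
ee_pos: [0.5098, 0.0095, 0.0487]
tcp_rot: [0.009, 1.547, -0.191]
contact_force: [-0.2, -0.5, -0.9]
finger_gap: 0.0522
clock: 18.5
ee_pos: [0.5098, 0.009, 0.0488]
tcp_rot: [-0.011, 1.547, -0.21]
contact_force: [-0.1, -0.3, 0.1]
finger_gap: 0.0245
t 18.5 [0.5098 0.009  0.0488] yaw_y 1.371 down [ 0.023 -0.005 -1.   ] F [-0.1 -0.3  0.1] gap 0.0245 vel 0.001
cm in tool [-0.02 -0.   -0.03]
```

```bash
cat > arc.py <<'E'
import sys
from h import *
from go import state
o,M,p=state();psi=-.2;ex=np.array([np.cos(psi),np.sin(psi),0])
ball0=np.array([.5098,.009,.0675]);piv=ball0+.0949*ex;piv[2]=.036
b=p-M[:,0]*r.hold_point_z;d=b-piv
phi=np.arctan2(-(d@ex),d[2]);print('lever',round(1.25-phi,3),'rad',np.hypot(d@ex,d[2]).round(4),'F',np.round(o['contact_force'],1),'gap',round(o['finger_gap'],4),'t',o['clock'])
for a in map(float,sys.argv[1:]):
    f=1.25-a;q=piv-.1*np.sin(f)*ex+np.array([0,0,.1*np.cos(f)]);print(a,'cm',(M.T@(q-b)*100).round(2))
E
python3 -m crank '{"travel":[[-0.6,0,0.2],[-1.0,0,0.5],[-1,0,0.6],[-0.6,0,0.5],[0,0,0],[0,0,0],[0,0,0],[0,0,0]],"spin":[0,0,0,0,0,0,0,0]}'; python3 arc.py .4 .6 .8
```

```text
clock: 19.17
ee_pos: [0.525, 0.006, 0.0794]
tcp_rot: [-0.1, 1.552, -0.3]
contact_force: [0.7, -0.7, -4.1]
finger_gap: 0.025
lever 0.341 rad 0.1011 F [ 0.7 -0.7 -4.1] gap 0.025 t 19.1667
0.4 cm [-0.38 -0.01  0.47]
0.6 cm [-1.72 -0.01  1.96]
0.8 cm [-2.73 -0.02  3.68]
```

```bash
python3 -m crank '{"travel":[[-0.4,0,0.4],[-0.7,0,0.8],[-0.6,0,0.8],[-0.6,0,0.9],[-0.4,0,0.7],[0,0,0],[0,0,0],[0,0,0]],"spin":[0,0,0,0,0,0,0,0]}'; python3 arc.py .8 1.0 1.25
```

```text
clock: 19.83
ee_pos: [0.5565, -0.0002, 0.107]
tcp_rot: [-0.972, 1.566, -1.17]
contact_force: [-1.4, 0.7, -4.6]
finger_gap: 0.0247
lever 0.764 rad 0.1014 F [-1.4  0.7 -4.6] gap 0.0247 t 19.8333
0.8 cm [-0.04 -0.04  0.39]
1.0 cm [-0.72 -0.04  2.26]
1.25 cm [-1.02 -0.05  4.74]
```

```bash
python3 -m crank '{"travel":[[-0.2,0,0.5],[-0.4,0,0.9],[-0.2,0,0.9],[-0.1,0,0.9],[-0.1,0,0.8],[0,0,0.2],[0,0,0],[0,0,0]],"spin":[0,0,0,0,0,0,0,0]}'; python3 arc.py 1.25
```

```text
clock: 20.5
ee_pos: [0.5962, -0.008, 0.1188]
tcp_rot: [-2.753, 1.56, -2.95]
contact_force: [-3.6, 1.6, -0.8]
finger_gap: 0.0246
lever 1.185 rad 0.1017 F [-3.6  1.6 -0.8] gap 0.0246 t 20.5
1.25 cm [ 0.14 -0.06  0.66]
```

```bash
python3 -m crank '{"travel":[[0.0,0,0.3],[0,0,0.3],[0.1,0,0],[0,0,0],[0,0,0],[0,0,0],[0,0,0],[0,0,0]],"spin":[0,0,0,0,0,0,0,0]}'; python3 arc.py 1.25
python3 - <<'E'
from h import *
s=r.grab_frame('side')[:,:,::-1];t=r.grab_frame('top')[:,:,::-1]
cv2.imwrite('pics/c10.png',np.hstack([cv2.resize(s[180:300,260:360],(400,480),interpolation=cv2.INTER_CUBIC),cv2.resize(s[310:410,210:310],(400,480),interpolation=cv2.INTER_CUBIC)]))
E
```

```text
clock: 21.17
ee_pos: [0.6017, -0.009, 0.1191]
tcp_rot: [-2.782, 1.561, -2.979]
contact_force: [-3.8, 1.8, 0.2]
finger_gap: 0.0244
lever 1.239 rad 0.1018 F [-3.8  1.8  0.2] gap 0.0244 t 21.1667
1.25 cm [ 0.18 -0.06  0.11]
```

View pics/c10.png

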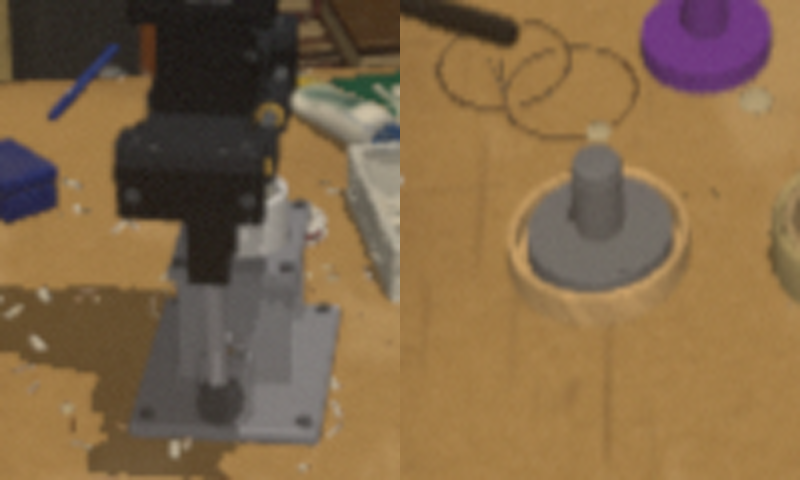

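The cap lies flat in the dish. The lever bar is almost vertical, from its hub at crop (218,400) to the fingers at (207,290). I check that lean against the projection of a true vertical.

```bash
python3 - <<'E'
from h import *
c=r.camera_info('side');piv=np.array([.5098+.0949*.98,.009-.0949*.1987,.036]);ex=np.array([.98,-.199,0])
f=lambda p:((proj(c,p)[0]-260)*4,(proj(c,p)[1]-180)*4)
print('piv',f(piv))
for a in (-.2,-.1,0,.1):print(a,f(piv+.06*(np.sin(a)*ex+np.array([0,0,np.cos(a)]))))
E
python3 arc.py
```

```text
piv (np.float64(217.4571773326711), np.float64(399.3054328578937))
-0.2 (np.float64(194.17080137410517), np.float64(305.5700073928854))
-0.1 (np.float64(204.87485924393127), np.float64(304.6394419752328))
0 (np.float64(215.72224064353236), np.float64(304.6724327114773))
0.1 (np.float64(226.5983115286997), np.float64(305.6703800305695))
lever 1.239 rad 0.1018 F [-4.3  0.8  0.9] gap 0.0245 t 21.2667
```

```bash
python3 -m crank '{"travel":[[0.0,0,0.2],[0.1,0,0.2],[0,0,0],[0,0,0],[0,0,0],[0,0,0],[0,0,0],[0,0,0]],"spin":[0,0,0,0,0,0,0,0]}'; python3 arc.py
python3 - <<'E'
from h import *
s=r.grab_frame('side')[:,:,::-1]
cv2.imwrite('pics/c11.png',cv2.resize(s[205:295,285:350],(520,600)[:2],interpolation=cv2.INTER_CUBIC))
c=r.camera_info('side');piv=np.array([.5098+.0949*.98,.009-.0949*.1987,.036]);ex=np.array([.98,-.199,0])
f=lambda p:((proj(c,p)[0]-285)*8,(proj(c,p)[1]-205)*6.667)
print('piv',f(piv))
for a in (-.1,0,.1):print(a,f(piv+.06*(np.sin(a)*ex+np.array([0,0,np.cos(a)]))))
E
```

```text
clock: 21.93
ee_pos: [0.6067, -0.01, 0.1191]
tcp_rot: [-2.766, 1.562, -2.963]
contact_force: [-4.1, 0.8, 0.3]
finger_gap: 0.0244
lever 1.289 rad 0.1019 F [-4.1  0.8  0.3] gap 0.0244 t 21.9333
piv (np.float64(234.91435466534222), np.float64(498.86733021589436))
-0.1 (np.float64(209.74971848786254), np.float64(341.08278991221925))
0 (np.float64(231.44448128706472), np.float64(341.1377772218548))
0.1 (np.float64(253.1966230573994), np.float64(342.8011059159517))
```

View pics/c11.png

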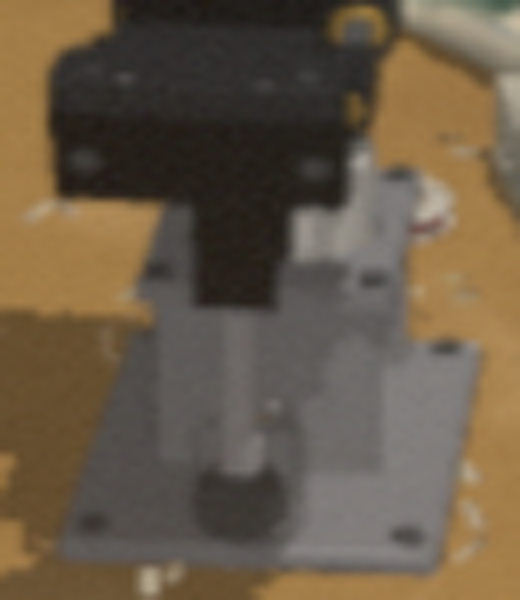

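The hub is at (240,503) and the bar at (237,341). That −3 px offset matches the −3.5 px expected for a vertical lever. I'm handing in the job.

```bash
python3 go.py; python3 -c "
from bench import r
print(r.finish_job())"; python3 arc.py
```

```text
t 21.98 [ 0.6067 -0.01    0.1191] yaw_y 1.374 down [-0.009 -0.002 -1.   ] F [-3.6  0.3  0.4] gap 0.0248 vel 0.002
the job is handed in; nothing more can be done
None
the job is handed in; nothing more can be done
```

The cap is in the wooden dish and the gripper is holding the lever upright against its spring. I handed the job in at about 22 s on the robot's clock, and it gives no verdict.

- **Cap:** I lifted it by the knob, lowered it into the dish and let it go. The wrist and side views afterwards show it flat and centred in the dish to about 1 mm.
- **Lever:** I gripped the ball and swung it up. The arm pose puts it at 1.29 rad and the last side picture at about 1.25 rad, both within the allowed range. The tool feels about 4 N from the spring, and the arm is still (joint speeds about 0.002 rad/s).
- **Where checks disagreed:** The arm pose read about 0.05 rad more than the pictures, so I pushed the lever slightly further until the picture showed it vertical. The top and wrist cameras differed by about 4 mm on the dish position. I went with the wrist camera, and the cap seated.
- **Not checked:** I did not look at the casting's height or tilt, because the gripper hides the pot from the side camera. I steered the gripper clear of the casting. I also never commanded contact with the other objects, but I did not measure whether they had moved.

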